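Gauge a kiln prop in the go/no-go slot block

ROBOT

A 6-joint arm with a two-finger parallel gripper is mounted at the origin on the work surface. World frame = base frame: x ahead of the robot, y to its left, z up, the work surface at z = 0. Lengths are in m, angles in degrees, forces in N, time in s.
With the tool pointing down it reaches from about 0.325 to 0.75 m from the base axis. Payload 7.6 kg.
Tool frame: the origin (TCP) lies at the very end of the fingers, on their centre line; the grasp point (between the pads) lies 19 mm behind it; y points along the fingers, z is the direction in which the jaws open and shut, and the axes are right-handed (so a half turn about y gives the same grasp; the last joint's range is limited). The gripper opens to 85 mm and grips with 20 to 120 N. Pads are 22 mm wide; open, the fingers measure 114 mm over their backs; the gripper's body (76 mm by 85 mm) begins 54 mm behind the grasp point. The pads swing forward as they close: fully open they stand 13 mm farther back than shut.
Start: joints at [65.816, 2.991, 80.254, -0, 96.75, -4.028], TCP at [0.181, 0.493, 0.206] pointing down, gripper open.
Joint ranges: [-166.34, 166.34], [-52.06, 124.39], [6.96, 135.62], [-60.46, 240.46], [14.63, 156.25], [-167.68, 167.68]. Speed limits (degrees/s): [147.25, 147.25, 172.46, 180, 180, 180].

INTERFACE

Orientations are given as [roll, pitch, yaw] about the fixed x, y, z axes, in that order (R = Rz(yaw) Ry(pitch) Rx(roll)).
In Python, from plant import state, grab_frame, job_done, masks_of, spot_point gives the robot as it stands.
- The arm moves only by the shell command python3 -m inch 'ROWS' [FORCE]. ROWS is JSON, a list of rows, each a list of 7 numbers: the shift along the tool's x, y, z in cm, then the turn, a rotation vector about the tool's x, y, z in rad, then the closure in counts, from 0 (fully open) to 255 (shut). A call has 1 to 20 rows; each row shifts and turns the commanded pose from where the row before left it, along the tool's axes as they then stand; what a row does not reach is not made up. A row lasts 1/8 s, in which the tool goes at most 62.5 mm and 10.7 degrees, less where a joint would pass 70% of its speed; a pose out of reach is approached as far as the arm can. A call is refused whole if a number of a shift passes 6.25 or a number of a turn 0.188, either way. A call with a gripper value outside its range is refused whole. The fingers move at their own pace and stop on an object; FORCE is the grip in N (left out, the last holds). Time passes only in rows, so rows that do not move let the fingers close. It gives the time, the measured TCP pose, the force and the opening at its end, in the units of the state.
- state(): the state, without advancing time (a new reading comes with each control period).
- grab_frame(name): name is "scene" or "top" or "wrist"; returns a dict with "img" (384x512x3 uint8, blue, green, red), "camera_matrix" (3x3 intrinsics, pixels), "R" (3x3) and "t" (3): a world point X has camera coordinates R X + t. Camera axes: x right, y down, z forward; pixel columns grow to the right and rows downward; lengths in m; the calibration is good to about 2 mm. A picture is of the moment at which its call begins. There is no depth.
- job_done(): hands the job in, once; it reports no verdict.
Trained networks look in a picture, given as the dict that the camera call returned (one of the last four; its "shot" number tells which), for a name from the list of things; names that differ only in an ending like _2 or _b are one class to them, and where a whole thing is asked for, a point or a joint stands for the part that bears it (a point fixed in the world has none). Each returns a list of dicts, best first, with "conf" (0 to 1); they miss things now and then, are a little off and sometimes report something else, mostly with a low value. They report only what shows in the picture. A call takes as long as a camera call. They do not tell look-alikes from the thing itself.
- masks_of(label, picture): "mask" (384x512 bool, what is visible of it) and "at" ([column, row] in pixels, amid what is visible of it).
- spot_point(label, picture): "at" ([column, row] in pixels: a listed point, or the origin of a listed thing).
The state is a dict: "clock": time; "joints": joint angles; "joint_velocities": joint speeds; "joint_torque": joint torques, N m; "position": TCP position; "orientation": TCP orientation; "contact_force": force on the tool from outside, world axes, zero at the start; "wrist_torque": the same for the moment, N m; "width": finger opening in m.
Only numpy, scipy, OpenCV 4.12 (cv2) and the standard library are available. Lean on these libraries where they do the work, as an engineer would, in place of code of your own. Each camera call takes 0.05 s, during which the arm holds its last target.

TASK

Of the three round clay kiln props standing on the plywood, only one is in gauge: it fits down into the wide (go) slot of the steel slot gauge, but is too thick for the narrow (no-go) slot. Take that prop and first set it upright on the narrow slot to show that it stops there on top, then stand it in the wide slot, all the way down, and let go of it. Leave the other two props standing where they are.

Things in the scene. Friction and masses are not known exactly. Their poses are not given: they have to be found in the camera images.
- gauge: steel slot gauge fixed to the table, 140 (x) by 110 (y) by 48 mm high, turned any way. Two slots open at the top, 84 mm long along y (-42 to +42), 40 mm deep, floors 8 mm above the table. Go slot: 54 mm wide, centre line at x = -29 mm, 6 mm sloped lead-ins on its long edges (66 wide at the top). No-go slot: 32 mm wide, square edges, centre line at x = +38 mm. Origin: centre of the underside, z up.
- prop_slim: round fired-clay kiln prop, the slimmest: a solid upright terracotta cylinder 26 mm in diameter, 90 mm tall, standing on the table; origin at the centre of its underside, z up along its axis. One of three props of equal height and different thickness that trade places. About 90 g.
- prop_medium: round fired-clay kiln prop, the middle one: a solid upright terracotta cylinder 44 mm in diameter, 90 mm tall, standing on the table; origin at the centre of its underside, z up along its axis. One of three props of equal height and different thickness that trade places. About 240 g.
- prop_thick: round fired-clay kiln prop, the thickest: a solid upright terracotta cylinder 62 mm in diameter, 90 mm tall, standing on the table; origin at the centre of its underside, z up along its axis. One of three props of equal height and different thickness that trade places. About 450 g.
Things that resemble listed ones, but are neither listed nor needed, are in the scene too. Leave any blue or green look-alike of the prop_medium alone.

How it is judged (in metres and radians):
On the way:
1. the middle prop stands upright on top of the narrow slot and is stopped by it: resting on the gauge, within 11 mm of the slot's centre line, not sunk in (held or released) (x of prop_medium in the frame of gauge between 0.027 and 0.049 m and y of prop_medium in the frame of gauge between -0.04 and 0.04 m and z of prop_medium in the frame of gauge between 0.043 and 0.053 m and angle between prop_medium's own z axis and vertical below 0.17 rad and contact force between prop_medium and gauge above 0.3 N), for 0.2 s.
At the end, for the whole second after the job is handed in: the middle (44 mm) prop stands in the wide slot, its underside on the slot floor (less than 14 mm above the table), within 12 mm of the slot's centre line, within 10 degrees of upright, at rest; the slim and thick props still stand upright (within 10 degrees), within 30 mm of where they began (x of prop_medium in the frame of gauge between -0.041 and -0.017 m and y of prop_medium in the frame of gauge between -0.04 and 0.04 m and z of prop_medium in the frame of gauge below 0.014 m and angle between each of prop_medium, prop_slim, prop_thick's own z axis and vertical below 0.17 rad and linear speed of prop_medium below 0.02 m/s and distance of each of prop_slim, prop_thick from where it was at the start of the episode below 0.03 m); the robot touches nothing.
It fails at once if the slim or the thick prop is moved by more than 30 mm (distance of any of prop_slim, prop_thick from where it was at the start of the episode above 0.03 m).
It also fails if it takes over 45 s, if anything falls off the work surface, if the arm or the gripper's body presses on something with over 40 N, if the wrist force passes 120 N, or if a joint passes its speed limit or range.

## Working session

There is one attempt and no reset: what is moved stays moved. The work goes in short steps, Python scripts to look and compute and a shell command to move; the robot and the scene stay as the last step left them, time stands still between calls to the robot, and variables do not carry over. Pictures are saved under pics/ and viewed, and the job is handed in when it is done.

```bash
ls; mkdir -p pics; python3 - <<'E'
from plant import state, grab_frame, masks_of, spot_point
import cv2,numpy as np
s=state();print(s)
for n in ["scene","top"]:
    f=grab_frame(n);cv2.imwrite(f"pics/{n}0.png",f["img"])
    print(n,f["camera_matrix"].tolist(),f["R"].tolist(),f["t"].tolist())
    for l in ["gauge","prop_slim","prop_medium","prop_thick"]:
        print(l,[(m["at"],round(m["conf"],2),int(m["mask"].sum())) for m in masks_of(l,f)][:5],[(m["at"],round(m["conf"],2)) for m in spot_point(l,f)][:5])
E
```

```text
pics
{'clock': 0.0, 'joints': array([ 6.58159868e+01,  3.02816060e+00,  8.03140859e+01,  1.52956078e-03,
        9.67499813e+01, -4.02803983e+00]), 'joint_velocities': array([-0.03547041, -0.07599536,  0.04165003,  0.02399656, -0.07467682,
       -0.10693741]), 'joint_torque': array([ 1.33277870e-03, -3.81639755e+01, -3.60207403e+01,  1.37004990e-04,
        5.72422607e-03, -2.09408904e-05]), 'position': array([0.18073203, 0.49253989, 0.20525447]), 'orientation': array([-9.00918932e+01,  7.99399801e-03, -2.01558012e+01]), 'contact_force': array([ 0.39265983,  0.6202196 , -0.4953122 ]), 'wrist_torque': array([ 0.06923168, -0.00465934, -0.0188146 ]), 'width': 0.08514126862087627}
scene [[365.724583045427, 0.0, 254.49579788608375], [0.0, 365.724583045427, 189.61945503957534], [0.0, 0.0, 1.0]] [[0.3090814166513864, 0.9510240403577139, -0.004685354038007364], [0.5776099600793521, -0.1916316840466162, -0.7935011226750641], [-0.7555365059994796, 0.24255014395202323, -0.6085507503659423]] [-0.16445933666449308, -0.28719749712379317, 1.2460265643586463]
gauge [([338.0, 185.0], 0.7, 2633)] [([
[... 391 characters left out ...]
387435, 0.0, 246.13672815287774], [0.0, 376.00103280387435, 191.3877856698257], [0.0, 0.0, 1.0]] [[0.019233029710803266, -0.9994484137233344, 0.027073213219981438], [-0.9967476972878536, -0.021286439567533965, -0.07772332624058026], [0.07825674743755523, -0.025490307892392036, -0.9966073076613707]] [-0.019096293246326976, 0.5388974961703119, 0.7803712831880613]
gauge [([151.1, 176.3], 0.83, 3817)] [([153.9, 177.7], 0.6)]
prop_slim [([299.4, 135.9], 0.6, 260)] [([289.8, 141.0], 0.63)]
prop_medium [([231.0, 246.1], 0.94, 386), ([239.1, 207.3], 0.67, 408), ([280.9, 229.0], 0.65, 467)] [([279.7, 230.3], 0.91), ([233.1, 245.0], 0.83), ([238.9, 210.0], 0.62)]
prop_thick [] [([343.2, 226.4], 0.94)]
```

```bash
python3 - <<'E'
import cv2,numpy as np
a=cv2.imread("pics/scene0.png");b=cv2.imread("pics/top0.png")
cv2.imwrite("pics/scene0b.png",cv2.resize(a[100:300,100:400],None,fx=2.6,fy=2.6,interpolation=cv2.INTER_CUBIC))
cv2.imwrite("pics/top0b.png",cv2.resize(b[90:300,90:390],None,fx=2.6,fy=2.6,interpolation=cv2.INTER_CUBIC))
E
```

```text
(no output)
```

View pics/scene0b.png

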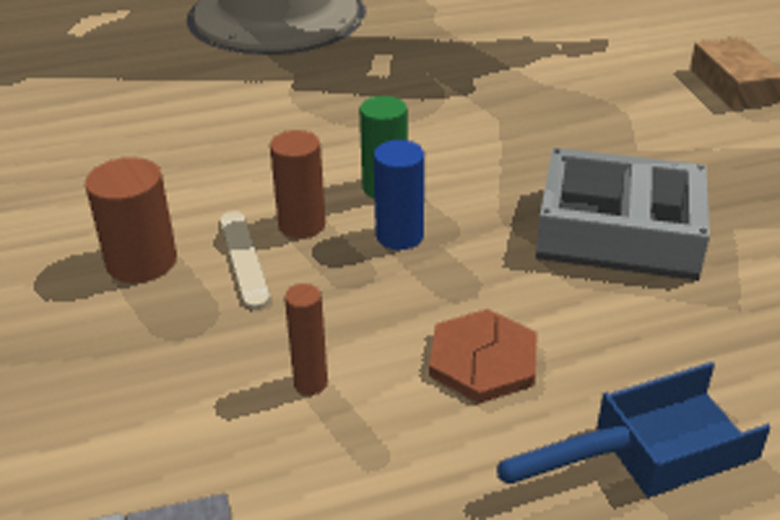

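View pics/top0b.png

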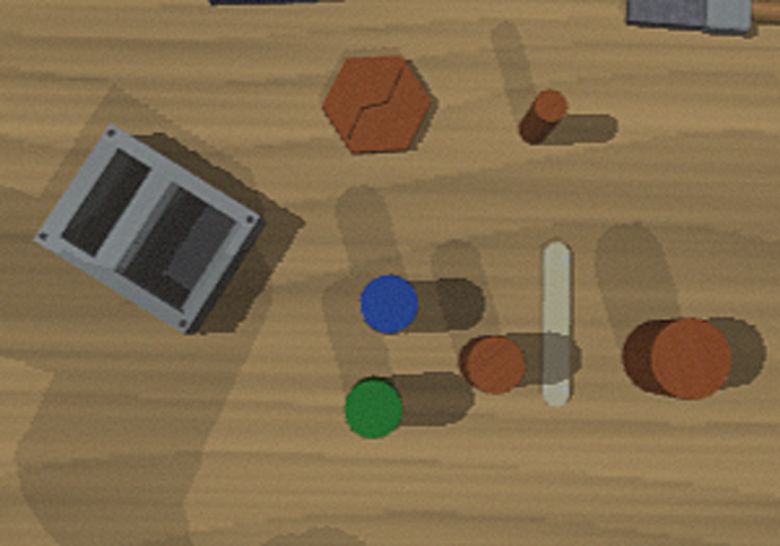

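The scene shows three medium-size candidates: terracotta at top px (280,229), blue at (239,207) and green at (233,246). The terracotta one is the match, since blue and green are look-alikes. The slim prop is at (300,131) and the thick one at (355,228). The gauge is at (151,176), with its wide slot on the right. Next I'll zoom in to confirm this and get the gauge corners.

```bash
python3 - <<'E'
import cv2,numpy as np
b=cv2.imread("pics/top0.png")
a=cv2.resize(b[130:225,95:200],None,fx=5,fy=5,interpolation=cv2.INTER_CUBIC)
c=cv2.resize(b[190:270,220:300],None,fx=3,fy=3,interpolation=cv2.INTER_CUBIC)
im=np.zeros((475,525+245,3),np.uint8);im[:,:525]=a;im[:240,530:]=c
cv2.imwrite("pics/zoom.png",im)
E
```

```text
(no output)
```

View pics/zoom.png

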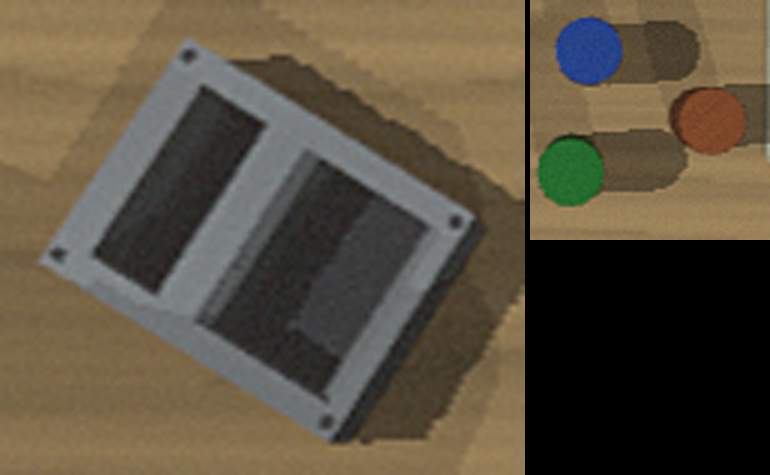

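```bash
cat > h.py <<'E'
import cv2,numpy as np
from scipy.optimize import least_squares
def proj(f,X):
    X=np.atleast_2d(X);c=X@np.array(f["R"]).T+np.array(f["t"]);p=c@np.array(f["camera_matrix"]).T
    return p[:,:2]/p[:,2:]
def back(f,p,z):
    R=np.array(f["R"]);t=np.array(f["t"])
    d=R.T@np.linalg.solve(np.array(f["camera_matrix"]),[p[0],p[1],1]);C=-R.T@t
    return C+d*(z-C[2])/d[2]
def T(g,P):
    c,s=np.cos(g[2]),np.sin(g[2]);P=np.atleast_2d(P)
    return np.c_[g[0]+c*P[:,0]-s*P[:,1],g[1]+s*P[:,0]+c*P[:,1],P[:,2]]
E
python3 - <<'E'
from h import *
from plant import grab_frame,masks_of
f=grab_frame("top");fs=grab_frame("scene")
z=.048
M=np.array([[.07,-.055,z],[.07,.055,z],[-.07,.055,z],[-.07,-.055,z],[.054,-.042,z],[.022,-.042,z],[.022,.042,z],[.054,.042,z]])
uv=np.array([[188,38],[40,262],[335,441],[478,220],[200,85],[267,122],[157,296],[93,255]])/5+[95,130]-.4
r=least_squares(lambda g:(proj(f,T(g,M))-uv).ravel(),[.5,.25,1.0])
print("gauge",r.x[:2],np.degrees(r.x[2]),"res",r.fun.reshape(-1,2).round(1).tolist())
# scene overlay check
im=fs["img"].copy()
for p in proj(fs,T(r.x,M)): cv2.circle(im,tuple(int(round(v*1)) for v in p),1,(0,0,255),-1)
# props: terracotta contour, fit via top disc & scene mask
def sil(fr,xy,d):
    a=np.linspace(0,2*np.pi,80);c=np.c_[xy[0]+d/2*np.cos(a),xy[1]+d/2*np.sin(a)]
    P=np.r_[np.c_[c,0*a],np.c_[c,0*a+.09]]
    m=np.zeros((384*8,512*8),np.uint8)
    cv2.fillConvexPoly(m,cv2.convexHull(((proj(fr,P)+.5)*8).astype(np.float32)).astype(np.int32),1)
    mm=cv2.moments(m,True);return np.array([mm["m10"]/mm["m00"],mm["m01"]/mm["m00"]])/8-.5
for n,d,guess in [("prop_medium",.044,(280,229)),("prop_thick",.062,(355,228)),("prop_slim",.026,(300,133))]:
    g0=back(f,guess,.07)[:2]
    for fr,nm in [(f,"top"),(fs,"scene")]:
        hsv=cv2.cvtColor(fr["img"],cv2.COLOR_BGR2HSV)
        m=((hsv[...,0]<12)|(hsv[...,0]>172))&(hsv[...,1]>120)
        k,lab,st,ce=cv2.connectedComponentsWithStats(m.astype(np.uint8))
        p=sil(fr,g0,d)
        ok=[i for i in range(1,k) if st[i,4]>80]
        i=min(ok,key=lambda i:np.hypot(*(ce[i]-p)))
        s=least_squares(lambda q:sil(fr,q,d)-ce[i],g0,diff_step=.02)
        print(n,nm,ce[i].round(1),st[i,4],"xy",s.x.round(4),"res",s.fun.round(2))
c=T(r.x,[[.038,0,.0],[-.029,0,0]]);print("nogo,go",c.round(4))
cv2.imwrite("pics/ov.png",cv2.resize(im[120:240,190:400],None,fx=3.5,fy=3.5,interpolation=cv2.INTER_CUBIC))
E
```

```text
gauge [0.5617123  0.19767814] 59.58517381664785 res [[0.0, -0.1], [0.2, 0.2], [-0.7, 0.3], [-0.5, -1.1], [0.7, -0.2], [0.5, 0.5], [0.1, 0.2], [-0.3, 0.3]]
prop_medium top [279.2 229.5] 382 xy [ 0.4603 -0.0752] res [-0.  0.]
prop_medium scene [214.3 170.2] 714 xy [ 0.4583 -0.0742] res [-0.01  0.  ]
prop_thick top [351.6 227.4] 859 xy [ 0.4673 -0.224 ] res [ 0. -0.]
prop_thick scene [150.3 183.9] 1261 xy [ 0.4657 -0.221 ] res [-0.01 -0.  ]
prop_slim top [299.  133.1] 155 xy [ 0.6608 -0.1154] res [ 0.   -0.01]
prop_slim scene [217.5 229.7] 530 xy [ 0.6564 -0.1138] res [-0.01  0.  ]
nogo,go [[0.581  0.2304 0.    ]
 [0.547  0.1727 0.    ]]
```

View pics/ov.png

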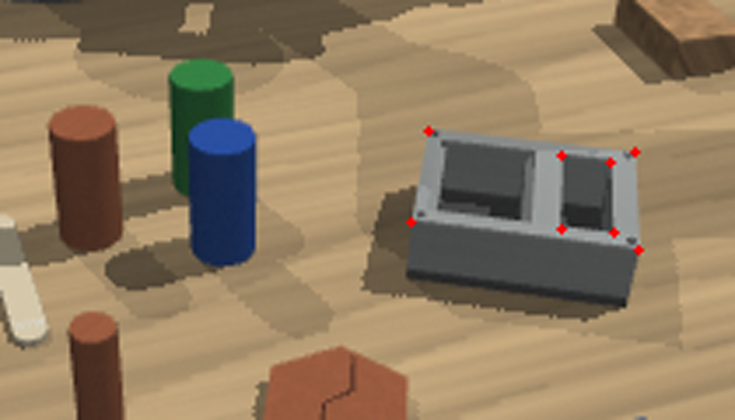

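The overlaid gauge corners fit to about 1 px. The upright terracotta cylinder is confirmed at top px (279,229), world (0.459,-0.075). The crop shows it standing apart from the blue (240,207) and green (233,248) look-alikes. First move: yaw to -90° so the jaws open along x, then translate above the prop.

```bash
python3 -m inch '[[0,0,0,0,0.174,0,60],[0,0,0,0,0.174,0,60],[0,0,0,0,0.174,0,60],[0,0,0,0,0.174,0,60],[0,0,0,0,0.174,0,60],[0,0,0,0,0.174,0,60],[0,0,0,0,0.174,0,60],[2,0,1,0,0,0,60]]' 40; python3 -c "
from plant import state
s=state();print(s['joints'].round(1),s['orientation'],s['position'])"
```

```text
clock: 2.0
position: [0.1906, 0.4731, 0.2059]
orientation: [-90.0, -0.0, -90.0]
contact_force: [0.7, -0.4, 0.7]
width: 0.0655
[63.9  0.6 82.7  0.  96.7 63.9] [-9.00152559e+01 -6.26016912e-03 -8.99764974e+01] [0.19057331 0.47311528 0.20587407]
```

```bash
python3 -m inch '[[3,0,1.4,0,0,0,60],[4.2,0,2.1,0,0,0,60],[4.2,0,2.1,0,0,0,60],[4.2,0,2.1,0,0,0,60],[4.2,0,2.1,0,0,0,60],[4.2,0,2.1,0,0,0,60],[4.2,0,2.1,0,0,0,60],[4.2,0,2.1,0,0,0,60],[4.2,0,2.1,0,0,0,60],[4.2,0,2.1,0,0,0,60],[4.2,0,2.1,0,0,0,60],[4.2,0,2.1,0,0,0,60],[4.2,0,2,0,0,0,60],[1.6,0,0.4,0,0,0,60],[0,0,0,0,0,0,60]]'; python3 - <<'E'
from plant import state,grab_frame
import cv2
s=state();print(s['joints'].round(1),s['orientation'],s['position'])
f=grab_frame("wrist");cv2.imwrite("pics/w1.png",f["img"])
E
```

```text
clock: 3.88
position: [0.4603, -0.0771, 0.2059]
orientation: [-90.0, 0.0, -90.0]
contact_force: [0.5, -0.1, -0.2]
width: 0.0651
[-14.1  -6.5  89.6   0.   97.  -14. ] [-9.00352669e+01  2.88159047e-02 -9.00208017e+01] [ 0.4602888  -0.07710662  0.2058739 ]
```

View pics/w1.png

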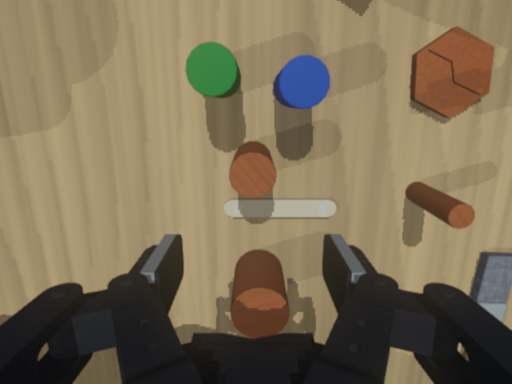

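```bash
python3 - <<'E'
from h import *
from plant import grab_frame,state
f=grab_frame("wrist");p=state()["position"]
print("tcp",proj(f,[p]), "prop top", proj(f,[[.4595,-.0747,.09]]),"thick top",proj(f,[[.4665,-.2225,.09]]))
print("cam",-np.array(f["R"]).T@f["t"])
print(back(f,(253,173.5),.09), back(f,(259,313),.09))
E
```

```text
tcp [[251.5583029  227.29854449]] prop top [[251.29908381 177.79005917]] thick top [[258.10839789 316.77754132]]
cam [ 0.46090046 -0.00803265  0.37335082]
[ 0.46104676 -0.07069788  0.09      ] [ 0.46739596 -0.21795116  0.09      ]
```

The wrist view shows the medium prop's top at (253,173), about where I predicted, and the thick prop at (259,313). Descending now to a grasp height of about 0.07 m.

```bash
python3 -m inch '[[-0.3,2,0,0,0,0,60],[0,3,0,0,0,0,60],[0,3,0,0,0,0,60],[0,3,0,0,0,0,60],[0,2,0,0,0,0,60],[0,1.4,0,0,0,0,60],[0,1,0,0,0,0,60],[0,0,0,0,0,0,60]]' 40;  python3 -m inch '[[0,0,0,0,0,0,255],[0,0,0,0,0,0,255],[0,0,0,0,0,0,255],[0,0,0,0,0,0,255],[0,0,0,0,0,0,255],[0,0,0,0,0,0,255],[0,0,0,0,0,0,255],[0,0,0,0,0,0,255]]' 40;python3 - <<'E'
from plant import state,grab_frame
import cv2
f=grab_frame("scene");cv2.imwrite("pics/s2.png",cv2.resize(f["img"][80:280,100:360],None,fx=3,fy=3))
E
```

```text
clock: 4.97
position: [0.4603, -0.0735, 0.0519]
orientation: [-90.0, 0.0, -89.9]
contact_force: [-0.5, 0.9, 0.5]
width: 0.0649
clock: 5.98
position: [0.4611, -0.074, 0.0532]
orientation: [-89.9, -0.0, -89.9]
contact_force: [-2.3, 1.1, 6.1]
width: 0.0422
```

View pics/s2.png

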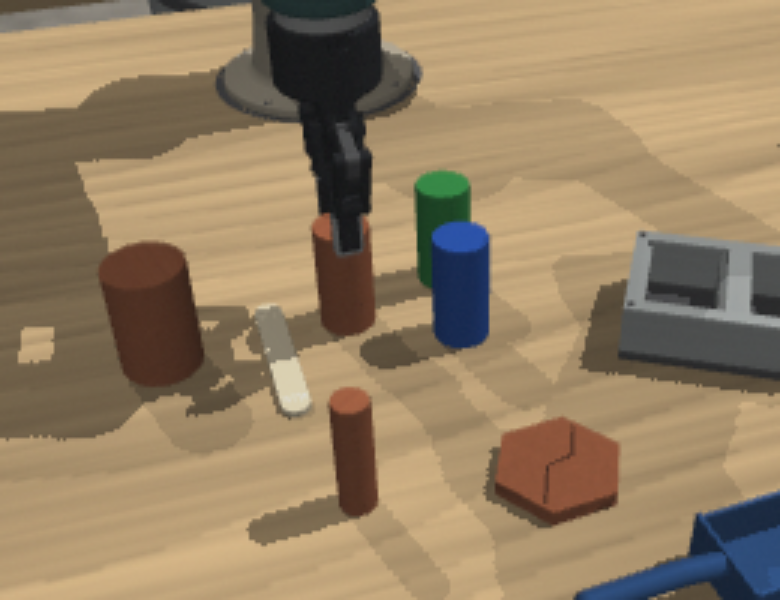

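The prop is gripped: the scene crop shows the jaws on its upper part and the width reads 42 mm. Lift, then carry over the no-go slot.

```bash
python3 -m inch '[[0,-1,0,0,0,0,255],[0,-2,0,0,0,0,255],[0,-3,0,0,0,0,255],[0,-3,0,0,0,0,255],[0,-3,0,0,0,0,255],[0,-1,0,0,0,0,255],[-2,0,0.8,0,0,0,255],[-3.2,0,1.3,0,0,0,255],[-3.6,0,1.4,0,0,0,255],[-3.6,0,1.4,0,0,0,255],[-3.6,0,1.4,0,0,0,255],[-3.6,0,1.4,0,0,0,255],[-3.6,0,1.4,0,0,0,255],[-3.2,0,1.3,0,0,0,255],[-2.5,0,1,0,0,0,255],[-1.5,0,0.5,0,0,0,255],[0,0,0,0,0,0,255],[0,0,0,0,0,0,255]]'; python3 - <<'E'
from plant import state,grab_frame
from h import *
s=state();print(s["position"],s["orientation"],s["width"],s["contact_force"])
ims=[]
for n in ["scene","top","wrist"]:
    f=grab_frame(n);print(n,proj(f,[s["position"]]).round(1));ims.append(f["img"])
cv2.imwrite("pics/m3.png",np.hstack([cv2.resize(ims[0][60:260,270:450],(360,400)),cv2.resize(ims[1][80:280,60:240],(360,400))]));cv2.imwrite("pics/w3.png",ims[2])
E
```

```text
clock: 8.28
position: [0.579, 0.2294, 0.1819]
orientation: [-90.0, -0.0, -90.0]
contact_force: [-0.2, 0.8, -3.1]
width: 0.0418
[0.57897132 0.22938827 0.18186892] [-9.00332847e+01 -2.56083988e-02 -8.99832373e+01] 0.041779889900787834 [-0.20424403  0.77359499 -3.14384663]
scene [[367.  121.2]]
top [[109.4 157.7]]
wrist [[251.3 227.5]]
```

View pics/m3.png

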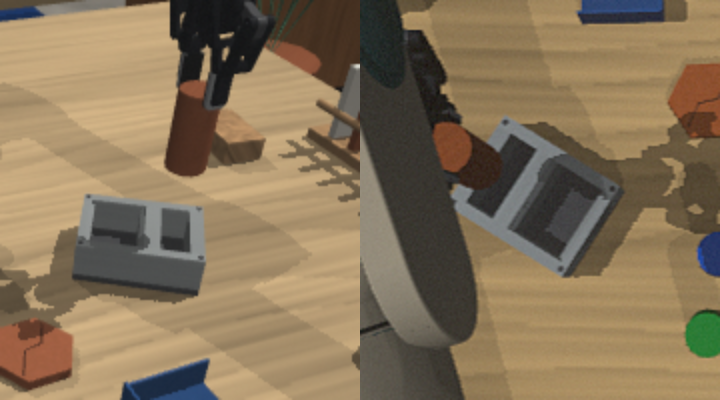

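View pics/w3.png

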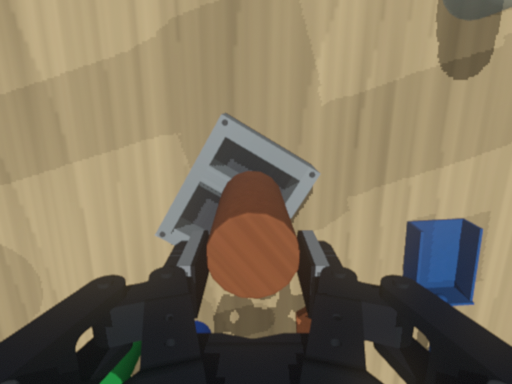

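The prop looks possibly tilted in hand: in the scene crop its axis runs from (200,90) to (187,165). I'll measure its pose by silhouette fitting in all three views.

```bash
cat > fit.py <<'E'
from h import *
from scipy.optimize import minimize
from scipy.spatial.transform import Rotation as Ro
def redmask(im):
    hsv=cv2.cvtColor(im,cv2.COLOR_BGR2HSV)
    return (((hsv[...,0]<11)|(hsv[...,0]>172))&(hsv[...,1]>110)), hsv
def hull(fr,q,k=4,d=.044):
    a=np.linspace(0,2*np.pi,60);c=np.c_[d/2*np.cos(a),d/2*np.sin(a)]
    P=np.r_[np.c_[c,0*a],np.c_[c,0*a+.09]]
    P=Ro.from_rotvec([q[3],q[4],0]).apply(P)+q[:3]
    m=np.zeros((384*k,512*k),np.uint8)
    cv2.fillConvexPoly(m,cv2.convexHull(((proj(fr,P)+.5)*k).astype(np.float32)).round().astype(np.int32),1)
    return cv2.resize(m.astype(np.float32),(512,384),interpolation=cv2.INTER_AREA)
def fit(frames,q0):
    data=[]
    for f in frames:
        m,hsv=redmask(f["img"])
        h=hull(f,q0)
        near=cv2.dilate((h>0).astype(np.uint8),np.ones((25,25)))>0
        k,lab,st,ce=cv2.connectedComponentsWithStats((m&near).astype(np.uint8))
        i=1+np.argmax([ (h*(lab==j)).sum() for j in range(1,k)])
        m=lab==i
        ignore=(~m)&((hsv[...,1]<70)&(hsv[...,2]<110)) # gripper black/grey
        ignore=cv2.dilate(ignore.astype(np.uint8),np.ones((2,2)))>0
        print("mask",m.sum(),"model",h.sum().round())
        data.append((f,m.astype(np.float32),(~ignore)&near))
    s=np.array([.004,.004,.004,.05,.05])
    def cost(u):
        q=q0+u*s
        return sum((np.abs(hull(f,q)-m)*w).sum()/np.sqrt(m.sum()) for f,m,w in data)
    b=minimize(cost,np.zeros(5),method="Powell",options=dict(maxiter=8,xtol=.03,ftol=1e-4))
    q=q0+b.x*s
    return q,cost(np.zeros(5)),b.fun
E
python3 - <<'E'
from fit import *
from plant import *
p=state()["position"]
F=[grab_frame(n) for n in ["scene","wrist","top"]]
q0=np.array([p[0],p[1],p[2]-.0525,0,0])
for fr in [F[:2],F]:
    q,a,b=fit(fr,q0)
    print("rel tcp mm",((q[:3]-p)*1000).round(1),"tilt deg",np.degrees(q[3:]).round(1),a,b)
ims=[]
for f,c in zip(F,[(270,60),(170,140),(60,80)]):
    im=f["img"].copy();cs,_=cv2.findContours((hull(f,q)>.5).astype(np.uint8),0,1);cv2.drawContours(im,cs,-1,(0,255,0),1);ims.append(cv2.resize(im[c[1]:c[1]+180,c[0]:c[0]+160],None,fx=1.6,fy=1.6))
cv2.imwrite("pics/f3.png",np.hstack(ims))
E
```

```text
mask 855 model 1055.0
mask 2750 model 9692.0
rel tcp mm [-36.8   8.6 -63.4] tilt deg [-14.7  18.2] 132.93896 37.048615
mask 855 model 1055.0
mask 2750 model 9692.0
mask 271 model 1044.0
rel tcp mm [  4.7   8.3 -56.6] tilt deg [-11.6 -29.7] 162.51451 56.25227
```

View pics/f3.png

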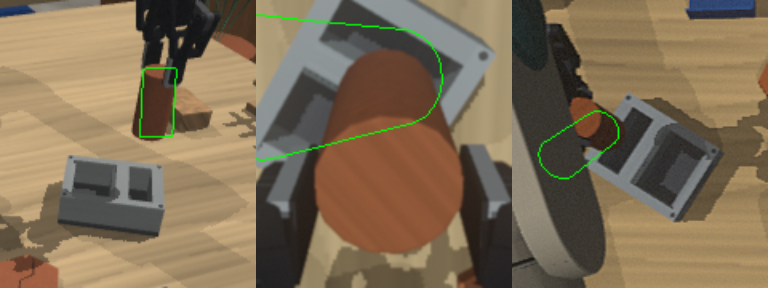

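The fit is invalid because the colour mask missed the shaded and top parts. Fixing the mask.

```bash
python3 - <<'E'
from fit import *
from plant import *
f=grab_frame("wrist")
h=cv2.cvtColor(f["img"],cv2.COLOR_BGR2HSV)
for p in [(253,200),(253,230),(253,260),(253,280),(230,250),(240,190),(200,220),(120,100),(240,315)]: print(p,h[p[1],p[0]])
F=grab_frame("top");h=cv2.cvtColor(F["img"],cv2.COLOR_BGR2HSV)
for p in [(106,153),(118,160),(125,166),(100,152)]: print(p,h[p[1],p[0]])
E
```

```text
(253, 200) [ 10 146 103]
(253, 230) [ 11 156 141]
(253, 260) [ 11 154 146]
(253, 280) [ 11 157 146]
(230, 250) [ 11 154 146]
(240, 190) [ 10 139 103]
(200, 220) [120   3  82]
(120, 100) [ 21  81 169]
(240, 315) [19 91 98]
(106, 153) [ 10 169 124]
(118, 160) [  8 113  54]
(125, 166) [ 9 93 55]
(100, 152) [ 10 173 121]
```

```bash
sed -i 's/hsv\[...,0\]<11)/hsv[...,0]<14.5)/; s/>110)), hsv/>85)), hsv/' fit.py
cat > runfit.py <<'E'
from fit import *
from plant import *
import sys
p=state()["position"]
names=sys.argv[2].split(",")
F=[grab_frame(n) for n in names]
q0=np.array([p[0],p[1],p[2]-.0525,0,0])
for fr in ([F[:2],F] if len(F)>2 else [F]):
    q,a,b=fit(fr,q0)
    print("rel tcp mm",((q[:3]-p)*1000).round(1),"q",q.round(4),"tilt deg",np.degrees(q[3:]).round(1),a,b)
ims=[]
for f in F:
    im=f["img"].copy();cs,_=cv2.findContours((hull(f,q)>.5).astype(np.uint8),0,1);cv2.drawContours(im,cs,-1,(0,255,0),1)
    c=proj(f,[q[:3]+[0,0,.045]])[0].astype(int);x=np.clip(c[0]-80,0,352);y=np.clip(c[1]-90,0,204)
    ims.append(cv2.resize(im[y:y+180,x:x+160],None,fx=1.6,fy=1.6))
cv2.imwrite(sys.argv[1],np.hstack(ims))
E
python3 runfit.py pics/f4.png scene,wrist,top
```

```text
mask 918 model 1059.0
mask 9638 model 9694.0
rel tcp mm [  0.    2.2 -54.8] q [0.5792 0.2323 0.1275 0.0176 0.0033] tilt deg [1.  0.2] 12.728094 10.734889
mask 918 model 1059.0
mask 9638 model 9694.0
mask 718 model 1044.0
rel tcp mm [ -0.1   1.6 -53.7] q [ 0.5791  0.2317  0.1286 -0.0011  0.0056] tilt deg [-0.1  0.3] 15.165535 12.626103
```

View pics/f4.png

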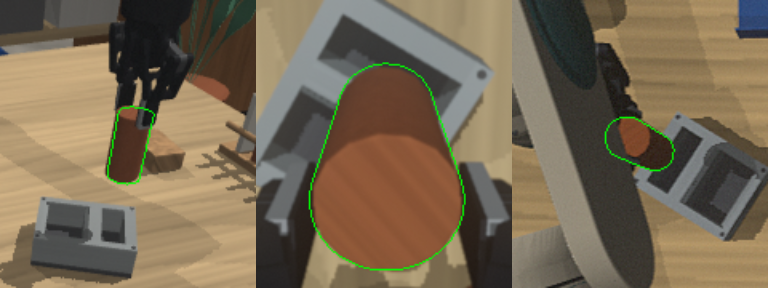

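The prop is upright within 1°, its underside about 54 mm below the TCP and its axis about 2 mm off in y. Lowering over the no-go slot.

```bash
python3 -m inch '[[0.1,1,0.2,0,0,0,255],[0,1.5,0,0,0,0,255],[0,1.5,0,0,0,0,255],[0,1.5,0,0,0,0,255],[0,1,0,0,0,0,255],[0,0.5,0,0,0,0,255],[0,0.2,0,0,0,0,255],[0,0,0,0,0,0,255]]'; python3 -m inch '[[0,0.15,0,0,0,0,255],[0,0.15,0,0,0,0,255],[0,0.1,0,0,0,0,255],[0,0,0,0,0,0,255]]'
```

```text
clock: 9.82
position: [0.5814, 0.2293, 0.1105]
orientation: [-90.0, 0.0, -89.9]
contact_force: [0.1, 0.6, -2.8]
width: 0.0419
clock: 10.32
position: [0.5811, 0.2293, 0.106]
orientation: [-90.0, 0.0, -89.9]
contact_force: [0.4, 0.6, -3.3]
width: 0.0416
```

```bash
python3 -m inch '[[0,0.1,0,0,0,0,255],[0,0.1,0,0,0,0,255],[0,0.1,0,0,0,0,255],[0,0,0,0,0,0,255]]'; python3 runfit.py pics/f5.png scene,wrist
```

```text
clock: 10.82
position: [0.5811, 0.2293, 0.103]
orientation: [-90.0, -0.0, -89.9]
contact_force: [-0.5, -0.5, -3.3]
width: 0.0422
mask 766 model 920.0
mask 9389 model 9674.0
rel tcp mm [  0.   -1.2 -55.9] q [ 0.5811  0.228   0.0471 -0.0087  0.005 ] tilt deg [-0.5  0.3] 6.6946673 5.236598
```

View pics/f5.png

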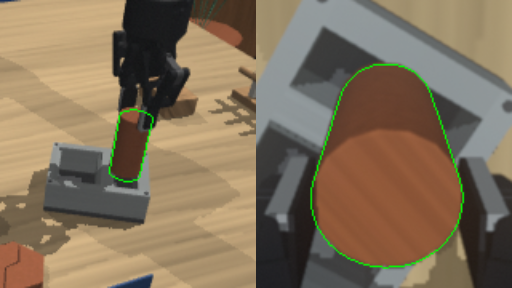

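```bash
python3 -m inch '[[0,0.1,0,0,0,0,255],[0,0.1,0,0,0,0,255],[0,0,0,0,0,0,255]]'
```

```text
clock: 11.3
position: [0.5812, 0.2293, 0.1014]
orientation: [-90.0, 0.0, -89.9]
contact_force: [-0.5, -0.6, -2.2]
width: 0.0422
```

```bash
python3 -m inch '[[0,0.1,0,0,0,0,255],[0,0,0,0,0,0,255],[0,0,0,0,0,0,255]]'; python3 -m inch '[[0,0.05,0,0,0,0,255],[0,0,0,0,0,0,255],[0,0,0,0,0,0,255],[0,0,0,0,0,0,255]]';  python3 runfit.py pics/f6.png scene,wrist
```

```text
clock: 11.68
position: [0.5814, 0.2293, 0.1012]
orientation: [-89.9, 0.0, -89.9]
contact_force: [-2.5, -2.3, 6.1]
width: 0.0417
clock: 12.18
position: [0.5814, 0.2294, 0.1012]
orientation: [-89.9, 0.0, -89.9]
contact_force: [-2.9, -1.2, 7.0]
width: 0.042
mask 766 model 917.0
mask 9359 model 9698.0
rel tcp mm [ -0.8  -1.5 -56.4] q [ 0.5806  0.2279  0.0448 -0.0091  0.017 ] tilt deg [-0.5  1. ] 6.959693 4.920472
```

View pics/f6.png

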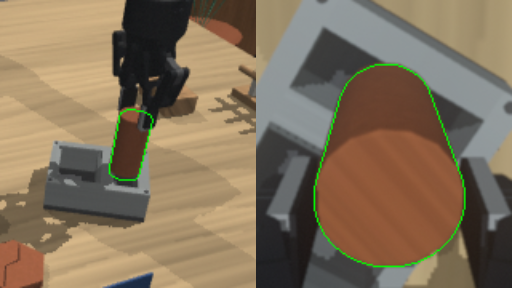

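The force went from -3 to +7 N, and the commanded pose sits below the measured one. So the prop stands upright at z ≈ 0.048, stopped by the no-go slot, and held there for about 0.9 s. Now I'll lift, move above the go slot, and re-measure the gauge from the wrist camera.

```bash
python3 -m inch '[[0,-1,0,0,0,0,255],[0,-2,0,0,0,0,255],[0,-1.5,0,0,0,0,255],[1.5,0,-0.9,0,0,0,255],[2.2,0,-1.3,0,0,0,255],[1.5,0,-0.9,0,0,0,255],[0.6,0,-0.3,0,0,0,255],[0,0,0,0,0,0,255],[0,0,0,0,0,0,255]]'; python3 runfit.py pics/f7.png scene,wrist; python3 - <<'E'
from h import *
from plant import *
f=grab_frame("wrist");p=state()["position"];print(p)
np.savez("w7.npz",**{k:f[k] for k in ["img","camera_matrix","R","t"]})
g=[.5617,.1977,np.radians(59.585)]
im=cv2.resize(f["img"][60:300,130:400],None,fx=2.8,fy=2.8,interpolation=cv2.INTER_CUBIC)
z=.048
M=np.array([[.07,-.055,z],[.07,.055,z],[-.07,.055,z],[-.07,-.055,z],[.054,-.042,z],[.022,-.042,z],[.022,.042,z],[.054,.042,z],[-.062,-.042,z],[.004,-.042,z],[.004,.042,z],[-.062,.042,z]])
for q in proj(f,T(g,M)):
    print(q.round(1),end=" ")
    c=((q+.5-[130,60])*2.8).astype(int);cv2.drawMarker(im,tuple(int(v) for v in c),(0,0,255),0,10,1)
cv2.imwrite("pics/w7.png",im)
E
```

```text
clock: 13.4
position: [0.5475, 0.1717, 0.1448]
orientation: [-90.0, 0.0, -89.9]
contact_force: [-0.4, -0.0, -4.1]
width: 0.0418
mask 782 model 948.0
mask 9726 model 9711.0
rel tcp mm [  0.1   1.8 -53.5] q [0.5477 0.1735 0.0913 0.0013 0.0045] tilt deg [0.1 0.3] 12.522206 10.850636
[0.54732484 0.17166133 0.14450421]
[372.8 114.7] [255.2  39. ] [172.3 192.1] [281.  251.4] [348.1 123.8] [326.  157.5] [238.6 104.6] [259.1  67.7] [273.3 237.6] [314.  175.6] [227.6 124.3] [190.  191.8]
```

View pics/w7.png

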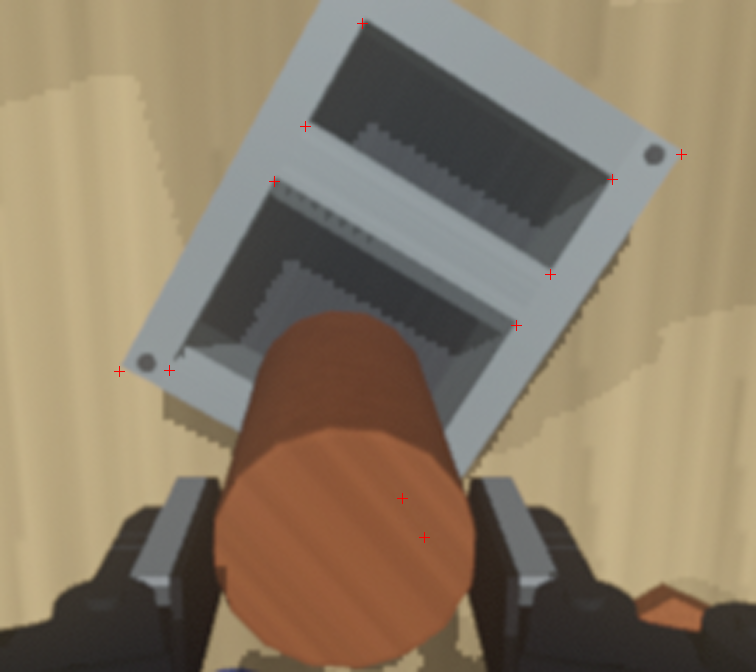

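View pics/f7.png

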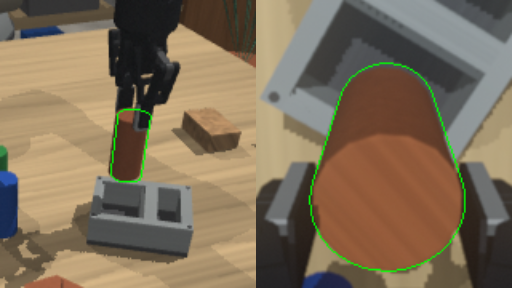

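The wrist view confirms the gauge pose: every projected corner lands within about 1 px. The prop is centred over the go slot, so I'm lowering it.

```bash
python3 -m inch '[[0,1,0,0,0,0,255],[0,1.5,0,0,0,0,255],[0,1,0,0,0,0,255],[0,0.8,0,0,0,0,255],[0,0.6,0,0,0,0,255],[0,0.6,0,0,0,0,255],[0,0.6,0,0,0,0,255],[0,0,0,0,0,0,255]]'; python3 -m inch '[[0,0.6,0,0,0,0,255],[0,0.6,0,0,0,0,255],[0,0.4,0,0,0,0,255],[0,0,0,0,0,0,255]]'
```

```text
clock: 14.55
position: [0.5469, 0.1712, 0.0831]
orientation: [-90.0, -0.0, -89.9]
contact_force: [0.1, -1.1, -3.6]
width: 0.0418
clock: 15.05
position: [0.547, 0.1712, 0.0671]
orientation: [-90.0, -0.0, -89.9]
contact_force: [-0.3, -0.1, -3.2]
width: 0.0417
```

```bash
python3 -m inch '[[0,0.2,0,0,0,0,255],[0,0.1,0,0,0,0,255],[0,0.1,0,0,0,0,255],[0,0,0,0,0,0,255]]';python3 -m inch '[[0,0.1,0,0,0,0,255],[0,0.1,0,0,0,0,255],[0,0,0,0,0,0,255]]'
```

```text
clock: 15.55
position: [0.5472, 0.1712, 0.0635]
orientation: [-90.0, 0.0, -89.9]
contact_force: [-0.4, -0.5, -2.5]
width: 0.0422
clock: 15.92
position: [0.5472, 0.1713, 0.0616]
orientation: [-90.0, 0.0, -89.9]
contact_force: [0.6, 0.3, -2.8]
width: 0.0419
```

```bash
python3 -m inch '[[0,0.1,0,0,0,0,255],[0,0,0,0,0,0,255],[0,0,0,0,0,0,255]]'
```

```text
clock: 16.3
position: [0.5474, 0.1714, 0.0613]
orientation: [-90.0, 0.0, -89.9]
contact_force: [-3.1, -0.1, 5.8]
width: 0.042
```

Contact comes at TCP z 0.0613. That is 40 mm lower than on the no-go slot, so the prop is on the slot floor. Releasing and rising.

```bash
python3 -m inch '[[0,-0.1,0,0,0,0,230],[0,0,0,0,0,0,180],[0,0,0,0,0,0,120],[0,0,0,0,0,0,80],[0,0,0,0,0,0,40],[0,0,0,0,0,0,30],[0,0,0,0,0,0,30],[0,0,0,0,0,0,30]]'; python3 - <<'E'
from plant import *
import cv2
f=grab_frame("wrist");cv2.imwrite("pics/w8.png",f["img"])
E
```

```text
clock: 17.3
position: [0.5472, 0.1713, 0.0616]
orientation: [-90.0, 0.0, -89.9]
contact_force: [-0.5, 0.1, -0.1]
width: 0.0753
```

View pics/w8.png

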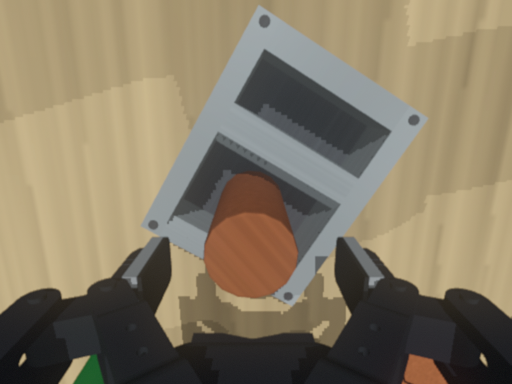

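The fingers are clear on both sides and the prop, with its top at (251,250), stands in the slot. Withdrawing straight up.

```bash
python3 -m inch '[[0,-1,0,0,0,0,30],[0,-2,0,0,0,0,30],[0,-3,0,0,0,0,30],[0,-3,0,0,0,0,30],[0,-3,0,0,0,0,30],[0,-2,0,0,0,0,30],[0,0,0,0,0,0,30],[0,0,0,0,0,0,30]]'; python3 - <<'E'
from fit import *
from plant import *
print(state()["position"],state()["contact_force"])
fs=grab_frame("scene");fw=grab_frame("wrist");ft=grab_frame("top")
q0=np.array([.547,.1727,.008,0,0])
q,a,b=fit([fw,fs],q0)
th=np.radians(59.585);d=q[:2]-[.5617,.1977]
print("q",q.round(4),np.degrees(q[3:]).round(1),a,b,"gauge xy",np.cos(th)*d[0]+np.sin(th)*d[1],-np.sin(th)*d[0]+np.cos(th)*d[1])
cv2.imwrite("pics/fin.png",np.hstack([cv2.resize(fs["img"][90:290,100:400],(480,320)),cv2.resize(fw["img"][100:340,140:380],(320,320))]))
for n,old in [("prop_slim",(217.5,229.7)),("prop_thick",(150.3,183.9))]:
    print(n,[m["at"] for m in masks_of(n,fs)][:2],old)
E
```

```text
clock: 18.35
position: [0.5469, 0.1712, 0.2007]
orientation: [-90.1, -0.0, -89.9]
contact_force: [0.6, -0.2, 0.0]
width: 0.0756
[0.54688193 0.17116032 0.20071677] [ 0.6278272  -0.22666452  0.03156716]
mask 2295 model 2449.0
mask 624 model 808.0
q [0.5467 0.1702 0.009  0.0011 0.008 ] [0.1 0.5] 4.1972227 3.3987823 gauge xy -0.031341617851186096 -0.0010238539181028454
prop_slim [[220.3, 232.0]] (217.5, 229.7)
prop_thick [[151.1, 182.2]] (150.3, 183.9)
```

View pics/fin.png

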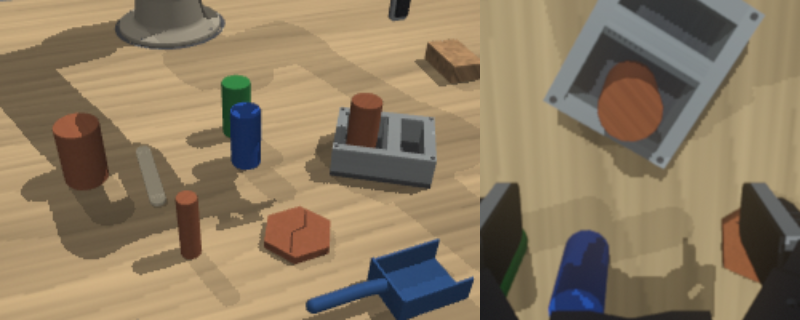

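The final picture shows the prop standing in the wide slot, measured at gauge x ≈ -31 mm, z ≈ 9 mm, tilt < 1°. The slim and thick props are in place and the gripper is clear. Handing in.

```bash
python3 -c "
from plant import job_done
print(job_done())"
```

```text
the job is handed in; nothing more can be done
None
```

The middle terracotta prop is standing in the wide slot, released, after being shown to stop on the narrow slot. I handed the job in at about 18.4 s, and no verdict was reported.

- **No-go slot:** the prop rested upright on top, held there for about 0.9 s with roughly 10 N of contact. Its underside was at z ≈ 0.045–0.048 m.
- **Go slot:** the prop touched the floor 40 mm lower than on the no-go slot. The final camera fit puts it at gauge x ≈ -31 mm, y ≈ -1 mm, z ≈ 9 mm, tilted less than 1°.
- **Other props:** the slim and thick props still stand, within about 4 px of their starting image positions, which is network noise. I never touched the blue and green look-alikes, and the gripper ended clear of everything.
- **Checks that failed or disagreed:**
  - The first fit of the prop's pose in the gripper was invalid because of a bad colour mask. I fixed it and repeated it.
  - The in-hand y estimates varied by about 3 mm between fits, well within tolerance.

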